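# Put the washed cups and steam weight away in the vented box

## Robot

A 6-joint arm with a two-finger parallel gripper is mounted at the origin on the work surface. World frame = base frame: x ahead of the robot, y to its left, z up, the work surface at z = 0. Lengths are in m, angles in rad, forces in N, time in s.
With the tool pointing down it reaches from about 0.425 to 0.95 m from the base axis. Payload 3.5 kg.
Tool frame: the origin (TCP) lies on the centre line of the jaws, within the pads' length; the fingertips stand 14 mm ahead of it and the grasp point (between the pads) lies 5 mm behind it (ctrl.finger_overhang is the distance from the TCP to the fingertips, in m); z points along the fingers, y is the line along which they close (so a half turn about z gives the same grasp; the last joint's range is limited). The gripper opens to 85 mm and grips with 20 to 120 N. Pads are 22 mm wide; open, the fingers measure 114 mm over their backs; the gripper's body (76 mm by 85 mm) begins 54 mm behind the grasp point. The pads swing forward as they close: fully open they stand 13 mm farther back than shut.
Start: joints at [1.117, 0.286, 1.577, -0, 1.279, -0.15], TCP at [0.202, 0.644, 0.245] pointing down, gripper open.
Joint ranges: [-2.77, 2.77], [-0.9, 2.22], [0.21, 2.48], [-1.53, 4.67], [0.24, 2.81], [-2.84, 2.84]. Speed limits (rad/s): [2.79, 2.79, 3.14, 3.14, 3.14, 3.14].

## Interface

Orientations are given as a unit quaternion [x, y, z, w].
In Python, from plant import ctrl gives the robot as it stands.
- The arm moves only by the tool send_rows, never from a script. Its argument "moves" is text: rows parted by semicolons, each of 7 numbers parted by spaces: the turn, a rotation vector about the tool's x, y, z in units of 360 degrees (1.0 is 360 degrees), then the shift along the tool's x, y, z in units of 20 cm (1.0 is 20 cm), then the gripper's target within -1 to 1 (fully open at 1, half-way at 0, shut at -1). A call has 1 to 12 rows; each row is the pose to reach, as a shift and turn from the pose commanded when the call began, along the tool's axes at that moment, turning the shorter way round; what a row does not reach only later rows make up. A row lasts 1/8 s, in which the tool goes at most 62.5 mm and 10.7 degrees, less where a joint would pass 70% of its speed; a pose out of reach is approached as far as the arm can. A call with a number of a shift or a turn outside -1 to 1 is refused whole. A call with a gripper value outside its range is refused whole. The fingers move at their own pace and stop on an object; "newtons" is the grip in N (left out, the last holds). Time passes only in rows, so rows that repeat a pose let the fingers close. It gives the time, the measured TCP pose, the force, the opening and the grip force at its end, in the units of the state.
- ctrl.get_state(): the state, without advancing time (a new reading comes with each control period).
- ctrl.read_camera(name): name is "scene" or "side" or "wrist"; returns a dict with "image" (420x560x3 uint8, red, green, blue), "fovy" (degrees; the focal length in pixels is half the picture's height over the tangent of half this angle, whatever the lens; pixels are square), "cx", "cy" (the principal point, pixels), "distortion" ([k1, k2, p1, p2, k3] as OpenCV has them; the pictures are not rectified), "extrinsics" (4x4, takes a point from camera to world coordinates). Camera axes: x right, y up, looking along -z (the intrinsics and any distortion apply to the point x, -y, -z); pixel columns grow to the right and rows downward; lengths in m; the calibration is good to about 2 mm. A picture is of the moment at which its call begins. There is no depth.
- ctrl.sign_off(): hands the job in; it is judged then, once.
The state is a dict: "time": time; "qpos": joint angles; "dq": joint speeds; "joint_efforts": joint torques, N m; "eef_pos": TCP position; "tcp_rot": TCP orientation; "contact_force": force on the tool from outside, world axes, zero at the start; "wrist_torque": the same for the moment, N m; "opening": opening from 0.0 (shut) to 1.0 (fully open); "finger_force": force on a finger pad.
Only numpy, scipy, OpenCV 4.12 (cv2) and the standard library are available. Lean on these libraries where they do the work, as an engineer would, in place of code of your own. Each camera call takes 0.05 s, during which the arm holds its last target. There are 200 camera calls.

## Task

Put the washed plastic cups and the pressure cooker's steam weight away in the cup box, out of the dust: draw the bolt, slide the cover fully open, stand every plastic cup on the box's floor, mouth down as it stands now, and set the weight in beside them. Then slide the cover fully shut, shoot the bolt fully home, and turn the vent cap on the roof, either way, until its openings stand over the holes so that the things can dry. Leave the salt jar and the saucer where they are.

Things in the scene. Friction and masses are not known exactly. Their poses are not given: they have to be found in the camera images.
- cup_box: fixed sheet-metal cup box, 256 (x) by 440 (y) by 106 mm tall; origin at the centre of its underside, x away from the robot, y to its left, yaw up to 0.2. Inside: x -125..125, y -217..217 mm, floor top at z 12, rim of the 3 mm walls at z 98. A fixed roof (top z 106) covers y 10..220; a sliding cover closes the rest
- way_in (a point): centre of the box's way in at rim height, box (0, -123, 98) mm: when the cover is fully open the way in is free over box x -125..125 mm and y -217..-30 mm. Axes as the box
- cover (a joint): sliding cover of the cup box, m: 0 fully shut, grows towards the box's +y as it slides under the roof, 0.185 fully open; end stops at both. Friction about 2 N, stays where it is left. While the bolt is shot it moves only about 3 mm
- handle (a point): centre of the cover's handle bar, 70 mm long (box x), 10 mm wide (y), 14 mm high, on two 10 mm posts 60 mm apart; this point is 33 mm over the cover plate's top face (z 101 in the box). Moves with the cover; when shut it is at box (58, -195, 134) mm. Open, the bar stands 15 mm before the roof's edge
- bolt (a joint): barrel bolt on the cover that locks it, m: 0 shot (rod's tip through the keeper staple on the box's near rim), grows towards the box's +x as it is drawn, 0.026 fully drawn (end stops at both); clear of the staple from 0.012. Friction about 1.5 N, stays where it is left. It can be shot only with the cover fully shut
- stud (a point): the bolt's upright stud, a 10 mm pin with a 12 mm ball end whose top is 12 mm over this point; the 8 mm rod along the box's x has its axis 21 mm below this point, the cover plate 30 mm below. Straps over the rod, 17 mm tall, stand 42 mm to the -x and 52 mm to the +x side when shot. Shot: at box (-66, -195, 131) mm; moves with cover and bolt
- vent (a joint): vent cap (90 mm disc) on the roof, rad, counter-clockwise from above positive, range -1.5..1.5. The roof has three holes of 48 degrees at 0, 120 and 240 degrees from the box's x; the cap has three openings of 60 degrees between its blades. 0: blades cover the holes (shut); +1.047 or -1.047: openings exactly over the holes. Friction 0.08 N m, stays put
- vent_grip (a point): centre of the vent cap's grip ridge, on the turning axis, at box (0, 115, 124) mm: ridge 44 mm long, 10 mm wide, its top 12 mm above this point, the cap's face 14 mm below; its length lies along this point's x axis, which turns with the cap (along the box's x when the cap reads 0)
- cup_a_mid (a point): a washed plastic cup standing mouth down (its own z axis points up out of its base), a plain straight-sided cup 56 mm in diameter and 66 mm tall, about 60 g; this point is on its axis, half-way up (33 mm). Two to four such cups are there; None if this one is absent
- cup_b_mid (a point): a washed plastic cup standing mouth down (its own z axis points up out of its base), a plain straight-sided cup 56 mm in diameter and 66 mm tall, about 60 g; this point is on its axis, half-way up (33 mm). Two to four such cups are there; None if this one is absent
- cup_c_mid (a point): a washed plastic cup standing mouth down (its own z axis points up out of its base), a plain straight-sided cup 56 mm in diameter and 66 mm tall, about 60 g; this point is on its axis, half-way up (33 mm). Two to four such cups are there; None if this one is absent
- cup_d_mid (a point): a washed plastic cup standing mouth down (its own z axis points up out of its base), a plain straight-sided cup 56 mm in diameter and 66 mm tall, about 60 g; this point is on its axis, half-way up (33 mm). Two to four such cups are there; None if this one is absent
- weight_mid (a point): steel steam weight of the pressure cooker, about 110 g, 48 mm tall: a round body 38 mm in diameter and 22 mm high with a neck 22 mm in diameter from 28 mm up to its top; it stands among the cups; this point is on its axis, half-way up (24 mm), z up out of the neck
- salt_jar: small glass salt jar with a steel lid, 44 mm in diameter, 72 mm tall; origin at the centre of its underside; not part of the job, to be left where it is
- saucer: ceramic saucer 140 mm in diameter, 18 mm tall; origin at the centre of its underside; not part of the job, to be left where it is

How it is judged:
By the outcome, as a careful person would: the job done as asked, in the order asked, and still so for the second after the job is handed in, with the robot touching nothing.
Of cup_a, cup_b, cup_c, cup_d only 2 to 4 are there at a start; the rules pass over those that are not, and their reading is None.
At some moment in a run one of cup_a, cup_b, cup_c, cup_d, steam_weight may be knocked a few centimetres aside while the robot is not near it.
It also fails if it takes over 210 s, if anything falls off the work surface, if the arm or the gripper's body presses on something with over 40 N, if the wrist force passes 120 N, or if a joint passes its speed limit or range.

## Working session

There is one attempt and no reset: what is moved stays moved. The work goes in short steps, Python scripts to look and compute and a tool call to move; the robot and the scene stay as the last step left them, time stands still between calls to the robot, and variables do not carry over. Pictures are saved under pics/ and viewed, at most 16 in all, crops included, and the job is handed in when it is done.

Besides the shell and the picture viewer there is one more tool, called after "Request:" by a JSON object that holds its "name" and its "arguments". send_rows: Moves the arm, as the interface text tells. Its arguments: {"type":"object","properties":{"moves":{"type":"string"},"newtons":{"type":"number"}},"required":["moves"]}

```bash
ls; mkdir -p pics
cat > h.py <<'E'
import numpy as np, cv2
from scipy.spatial.transform import Rotation as R
from plant import ctrl
def cam(n,save=None):
    c=ctrl.read_camera(n)
    if save: cv2.imwrite('pics/'+save,c['image'][:,:,::-1])
    h=c['image'].shape[0]; f=h/2/np.tan(np.radians(c['fovy'])/2)
    c['K']=np.array([[f,0,c['cx']],[0,f,c['cy']],[0,0,1.]]); c['D']=np.array(c['distortion'],float); c['E']=np.array(c['extrinsics'])
    return c
def ray(c,uv):
    p=cv2.undistortPoints(np.array([[uv]],float),c['K'],c['D'])[0,0]
    d=c['E'][:3,:3]@np.array([p[0],-p[1],-1]); return c['E'][:3,3],d
def onz(c,uv,z):
    o,d=ray(c,uv); return o+d*(z-o[2])/d[2]
def proj(c,P):
    P=np.atleast_2d(P).astype(float); q=(P-c['E'][:3,3])@c['E'][:3,:3]; q=q*[1,-1,-1]
    return cv2.projectPoints(q,np.zeros(3),np.zeros(3),c['K'],c['D'])[0][:,0]
E
python3 - <<'E'
from h import *
for n in ['scene','side','wrist']:
    c=cam(n,n+'0.png'); print(n,c['fovy'],c['E'].round(3).tolist(),c['D'])
s=ctrl.get_state(); print(s['eef_pos'],s['tcp_rot'],s['time'],s['opening'])
E
```

```text
pics
scene 47.71473711346143 [[-0.873, -0.251, 0.419, 1.135], [0.488, -0.477, 0.731, 0.845], [0.016, 0.842, 0.539, 0.759], [0.0, 0.0, 0.0, 1.0]] [-0.1023473  0.         0.         0.         0.       ]
side 50.397197916049706 [[0.7, 0.459, -0.547, 0.076], [-0.713, 0.426, -0.556, -0.567], [-0.022, 0.78, 0.626, 0.716], [0.0, 0.0, 0.0, 1.0]] [-0.12536646  0.          0.          0.          0.        ]
wrist 64.19752726720068 [[0.298, -0.921, -0.252, 0.137], [0.955, 0.287, 0.08, 0.662], [-0.002, -0.264, 0.964, 0.371], [0.0, 0.0, 0.0, 1.0]] [-0.05586838  0.          0.          0.          0.        ]
[0.20167569 0.64365798 0.24423819] [ 1.51321647e-01  9.88484134e-01 -8.91242198e-04 -2.84713291e-04] 0.15 1.0001326674126187
```

View pics/scene0.png

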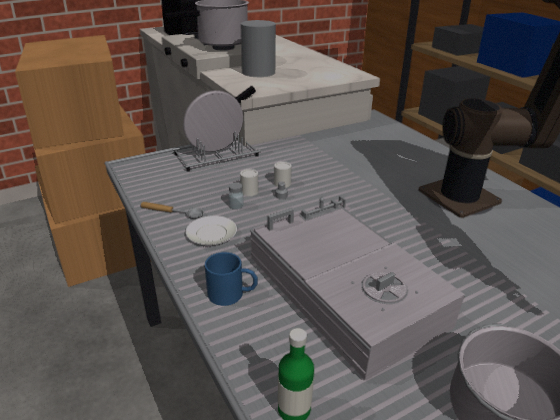

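View pics/side0.png

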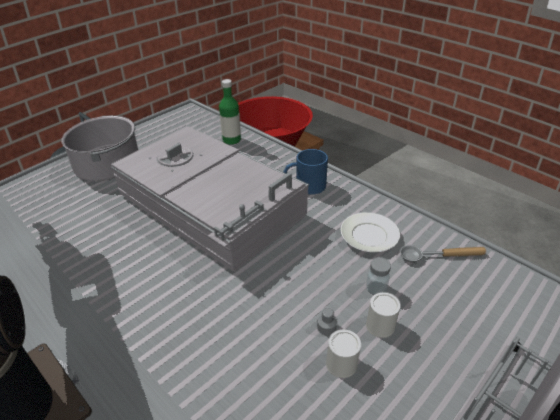

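The scene view shows two cups (249,183) and (282,175), the weight (282,191), the jar (236,195), and the box with its bolt and handle near (300,213). The side view shows the cups at (384,315) and (344,355), the weight at (327,322), the jar at (379,275), and the saucer at (370,235).

Run:
```python
import cv2
def crop(n,x0,x1,y0,y1,s,o):
    i=cv2.imread('pics/'+n)[y0:y1,x0:x1]; i=cv2.resize(i,None,fx=s,fy=s,interpolation=cv2.INTER_CUBIC)
    for x in range((x0//20+1)*20,x1,20): cv2.line(i,(int((x-x0+.5)*s),0),(int((x-x0+.5)*s),6 if x%100 else 14),(0,0,255),1); cv2.putText(i,str(x),(int((x-x0)*s)-10,20),0,.35,(0,0,255),1)
    for y in range((y0//20+1)*20,y1,20): cv2.line(i,(0,int((y-y0+.5)*s)),(6,int((y-y0+.5)*s)),(0,0,255),1); cv2.putText(i,str(y),(8,int((y-y0)*s)+6),0,.35,(0,0,255),1)
    cv2.imwrite('pics/'+o,i)
crop('side0.png',100,420,130,385,2.35,'s1.png')
crop('scene0.png',220,470,150,365,2.75,'c1.png')
```

```text
(no output)
```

View pics/s1.png

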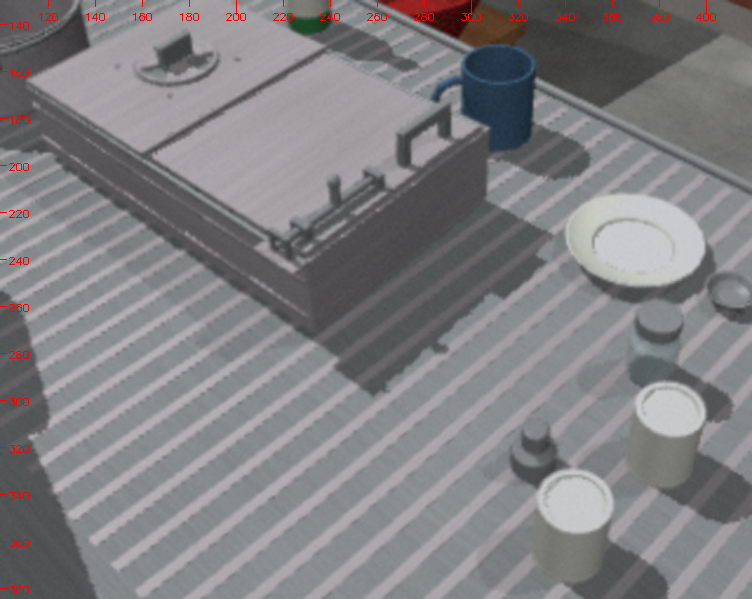

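View pics/c1.png

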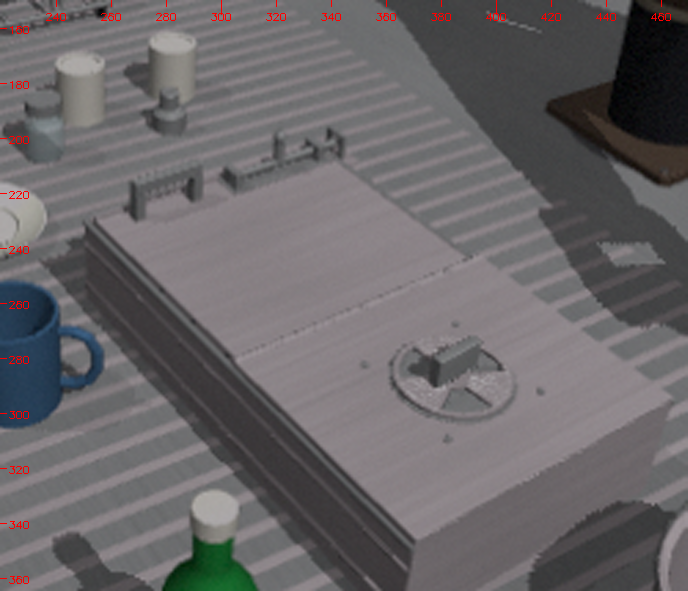

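Read from the crops. Side (full pixels): stud top (242,207), handle (280,181), grip ridge (174,149), cup tops (385,304) and (345,344), weight top (328,312). The same points in scene: (322,200), (280,215), (385,278), (249,174), (283,166) and (281,183).

Run:
```python
from h import *
S=cam('scene');T=cam('side')
P={'vent top 136':((385.5,278),(173.6,149.1)),'stud top 143':((321.8,199.3),(242.1,206.4)),'handle top 141':((280,214),(280.4,180.5)),
'cup1 66':((249.1,174),(385.1,304.5)),'cup2 66':((282.9,165.6),(344.7,343.6)),'weight 48':((281.5,183.0),(328.1,311)),'jar 72':((235.5,187),(380.9,265))}
for k,(a,b) in P.items():
    o1,d1=ray(S,a);o2,d2=ray(T,b)
    t=np.linalg.lstsq(np.c_[d1,-d2],o2-o1,rcond=None)[0]
    p,q=o1+t[0]*d1,o2+t[1]*d2; z=float(k.split()[-1])/1000
    print(k,((p+q)/2).round(4),'gap',np.linalg.norm(p-q).round(4),'sc',onz(S,a,z)[:2].round(4),'si',onz(T,b,z)[:2].round(4))
```

```text
vent top 136 [0.5831 0.3087 0.1293] gap 0.0023 sc [0.59   0.3139] si [0.5766 0.2997]
stud top 143 [ 0.5378 -0.0019  0.1375] gap 0.0004 sc [0.5432 0.0055] si [ 0.5332 -0.0072]
handle top 141 [0.6623 0.0062 0.135 ] gap 0.0022 sc [0.6676 0.0133] si [0.6552 0.0007]
cup1 66 [ 0.5823 -0.3373  0.0619] gap 0.0006 sc [ 0.5857 -0.3307] si [ 0.5788 -0.3386]
cup2 66 [ 0.4632 -0.3354  0.0638] gap 0.0008 sc [ 0.4655 -0.332 ] si [ 0.4615 -0.336 ]
weight 48 [ 0.5083 -0.2629  0.0477] gap 0.0008 sc [ 0.5088 -0.2627] si [ 0.5077 -0.2628]
jar 72 [ 0.6567 -0.2758  0.0665] gap 0.0005 sc [ 0.6603 -0.2666] si [ 0.652  -0.2783]
```

```bash
cat >> h.py <<'E'
YAW=0.057; BO=np.array([0.590,0.194,0.])
def box(p): # box mm -> world m
    p=np.array(p,float)/1000; return BO+R.from_euler('z',YAW).apply(p)
def plan(pos,deg=None):
    """units for send_rows to reach pos, closing line (tool y) at world angle deg, tool down"""
    s=ctrl.get_state(); r=R.from_quat(s['tcp_rot'])
    cur=np.degrees(np.arctan2(*r.as_matrix()[:2,1][::-1]))
    if deg is None: deg=cur
    a=np.radians(deg); y=np.array([np.cos(a),np.sin(a),0]); z=np.array([0,0,-1.])
    t=R.from_matrix(np.c_[np.cross(y,z),y,z])
    print('cur',np.round(s['eef_pos'],4),round(cur,1),'t',s['time'],'F',np.round(s['contact_force'],1),'op',round(s['opening'],3))
    print('turn',((r.inv()*t).as_rotvec()/(2*np.pi)).round(4),'shift',(r.inv().apply(np.array(pos)-s['eef_pos'])/.2).round(4))
E
python3 - <<'E'
from h import *
plan([0.538,-0.002,0.215],3.3)
E
```

```text
cur [0.2018 0.6438 0.2447] 72.6 t 0.25 F [ 0.1 -0.2 -0.1] op 1.004
turn [-2.000e-04  1.000e-04  1.925e-01] shift [-2.5702 -2.5782  0.1507]
```

Request:
{"name": "send_rows", "arguments": {"moves": "0 0 0 -1 -1 0 1;0 0 0 -1 -1 0 1;0 0 0 -1 -1 0 1;0 0 0 -1 -1 0 1;0 0 0 -1 -1 0 1", "newtons": 30}}

```text
time: 0.88
eef_pos: [0.3338, 0.3911, 0.2454]
tcp_rot: [0.152, 0.988, -0.0, 0.0]
contact_force: [0.2, 0.9, 0.9]
opening: 0.998
finger_force: 0.0
```

Request:
{"name": "send_rows", "arguments": {"moves": "0 0 0 -1 -1 0 1;0 0 0 -1 -1 0 1;0 0 0 -1 -1 0 1;0 0 0 -1 -1 0 1;0 0 0 -1 -1 0 1"}}

```text
time: 1.5
eef_pos: [0.4649, 0.1401, 0.2455]
tcp_rot: [0.153, 0.988, -0.0, 0.0]
contact_force: [0.5, 1.2, 0.2]
opening: 1.003
finger_force: 0.0
```

Request:
{"name": "send_rows", "arguments": {"moves": "0 0 0.1925 -0.57 -0.578 0.15 0.2;0 0 0.1925 -0.57 -0.578 0.15 0.2;0 0 0.1925 -0.57 -0.578 0.15 0.2;0 0 0.1925 -0.57 -0.578 0.15 0.2;0 0 0.1925 -0.57 -0.578 0.15 0.2;0 0 0.1925 -0.57 -0.578 0.15 0.2;0 0 0.1925 -0.57 -0.578 0.15 0.2;0 0 0.1925 -0.57 -0.578 0.15 0.2;0 0 0.1925 -0.57 -0.578 0.15 0.2"}}

```text
time: 2.62
eef_pos: [0.5381, -0.0016, 0.2153]
tcp_rot: [0.686, 0.728, -0.0, -0.0]
contact_force: [-1.0, 0.1, 0.4]
opening: 0.602
finger_force: 0.0
```

Run:
```python
from h import *
plan([0.538,-0.002,0.215],3.3)
c=cam('wrist','w1.png')
for n,p in [('stud',(0.5378,-.0019,.143)),('handle',(.6623,.0062,.141))]: print(n,proj(c,p))
```

```text
cur [ 0.5381 -0.0016  0.2153] 3.4 t 2.625 F [-1.   0.1  0.4] op 0.602
turn [-0.      0.      0.0002] shift [-0.0017 -0.0004  0.0016]
stud [[290.14036054 226.38359207]]
handle [[483.70040176 224.25543319]]
```

View pics/w1.png

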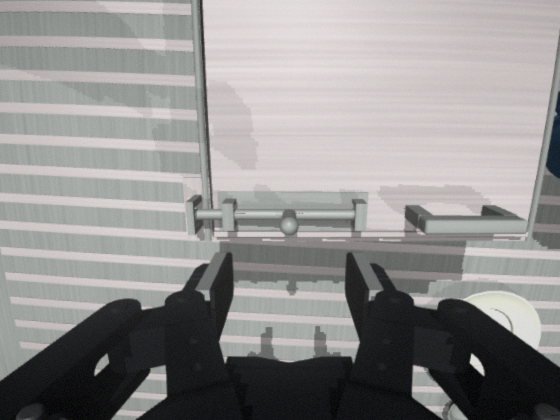

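The stud's ball is at (289,226), where it was predicted. The handle bar spans (420..525, 226), and the box's front edge runs from (214,238) to (530,241).

Run:
```python
from h import *
c=cam('wrist')
for uv,z in [((289,226),.137),((420,226),.141),((525,226),.141),((205,60),.101),((212,232),.101),((205,214),.110),((350,217),.110)]: print(uv,onz(c,uv,z).round(4))
```

```text
(289, 226) [ 0.5372 -0.0036  0.137 ]
(420, 226) [0.6206 0.0026 0.141 ]
(525, 226) [0.6908 0.0066 0.141 ]
(205, 60) [0.4742 0.0987 0.101 ]
(212, 232) [ 0.4794 -0.0237  0.101 ]
(205, 214) [ 0.4764 -0.007   0.11  ]
(350, 217) [ 0.5815 -0.0029  0.11  ]
```

```bash
sed -i 's/^YAW=.*/YAW=0.048; BO=np.array([0.5906,0.1954,0.])/' h.py
python3 - <<'E'
from h import *
plan([0.537,-0.0025,0.136],2.75)
E
```

```text
cur [ 0.5381 -0.0016  0.2153] 3.3 t 2.725 F [-0.7 -0.4  0.7] op 0.6
turn [0.     0.     0.0016] shift [-0.0041 -0.0057  0.3967]
```

Request:
{"name": "send_rows", "arguments": {"moves": "0 0 0.0015 -0.005 -0.005 0.2 0.2;0 0 0.0015 -0.005 -0.005 0.396 0.2;0 0 0.0015 -0.005 -0.005 0.396 0.2;0 0 0.0015 -0.005 -0.005 0.396 -1;0 0 0.0015 -0.005 -0.005 0.396 -1;0 0 0.0015 -0.005 -0.005 0.396 -1;0 0 0.0015 -0.005 -0.005 0.396 -1;0 0 0.0015 -0.005 -0.005 0.396 -1", "newtons": 30}}

```text
time: 3.72
eef_pos: [0.5385, -0.003, 0.1384]
tcp_rot: [0.69, 0.724, 0.001, 0.002]
contact_force: [-0.2, 0.4, 5.8]
opening: 0.097
finger_force: 29.5
```

Request:
{"name": "send_rows", "arguments": {"moves": "0 0 0 0 0.02 -0.015 -1;0 0 0 0 0.06 -0.015 -1;0 0 0 0 0.1 -0.015 -1;0 0 0 0 0.135 -0.015 -1;0 0 0 0 0.14 -0.015 -1;0 0 0 0 0.14 -0.015 -1"}}

```text
time: 4.47
eef_pos: [0.563, -0.0014, 0.1384]
tcp_rot: [0.69, 0.724, -0.003, -0.003]
contact_force: [-8.9, -2.4, 2.4]
opening: 0.093
finger_force: 30.1
```

Request:
{"name": "send_rows", "arguments": {"moves": "0 0 0 0 0 0 0.2;0 0 0 0 0 0 0.2;0 0 0 0 0 -0.2 0.2;0 0 0 0 0 -0.4 0.2;0 0 0 0 0 -0.4 0.2"}}

```text
time: 5.1
eef_pos: [0.5683, -0.0016, 0.2244]
tcp_rot: [0.69, 0.724, 0.003, 0.004]
contact_force: [0.1, -0.0, 0.4]
opening: 0.601
finger_force: 0.0
```

Run:
```python
from h import *
plan([0.657,0.005,0.2],92.75)
```

```text
cur [ 0.5683 -0.0016  0.2244] 2.8 t 5.1 F [ 0.1 -0.   0.4] op 0.601
turn [ 0.0011  0.0016 -0.25  ] shift [0.0118 0.4434 0.1265]
```

Request:
{"name": "send_rows", "arguments": {"moves": "0 0 -0.25 0.012 0.44 0.08 0.2;0 0 -0.25 0.012 0.44 0.08 0.2;0 0 -0.25 0.012 0.44 0.08 0.2;0 0 -0.25 0.012 0.44 0.08 0.2;0 0 -0.25 0.012 0.44 0.08 0.2;0 0 -0.25 0.012 0.44 0.08 0.2;0 0 -0.25 0.012 0.44 0.08 0.2;0 0 -0.25 0.012 0.44 0.08 0.2;0 0 -0.25 0.012 0.44 0.08 0.2;0 0 -0.25 0.012 0.44 0.08 0.2"}}

```text
time: 6.35
eef_pos: [0.6527, 0.0055, 0.2019]
tcp_rot: [-0.024, 1.0, 0.0, -0.001]
contact_force: [0.2, -0.1, -0.9]
opening: 0.6
finger_force: 0.0
```

Run:
```python
from h import *
plan([0.657,0.0045,0.136],92.75)
c=cam('wrist','w2.png')
```

```text
cur [0.6527 0.0055 0.2019] 92.7 t 6.35 F [ 0.2 -0.1 -0.9] op 0.6
turn [ 0.0001 -0.0002 -0.0001] shift [-0.0214 -0.0061  0.3295]
```

View pics/w2.png

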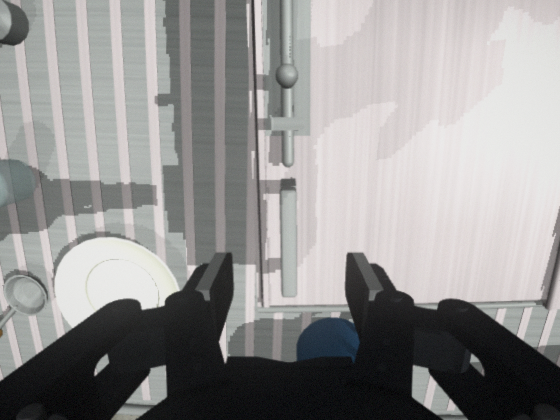

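The handle bar (289,180–295) is centred between the fingers. The stud is at (287,75), drawn towards the handle side.

Request:
{"name": "send_rows", "arguments": {"moves": "0 0 0 -0.01 -0.005 0.2 0.2;0 0 0 -0.01 -0.005 0.335 0.2;0 0 0 -0.01 -0.005 0.335 0.2;0 0 0 -0.01 -0.005 0.335 -1;0 0 0 -0.01 -0.005 0.335 -1;0 0 0 -0.01 -0.005 0.335 -1;0 0 0 -0.01 -0.005 0.335 -1;0 0 0 -0.01 -0.005 0.335 -1", "newtons": 40}}

```text
time: 7.4
eef_pos: [0.6561, 0.005, 0.1383]
tcp_rot: [-0.024, 1.0, 0.0, 0.002]
contact_force: [-0.6, 4.1, 6.7]
opening: 0.107
finger_force: 43.2
```

Request:
{"name": "send_rows", "arguments": {"moves": "0 0 0 0 0.05 -0.01 -1;0 0 0 0 0.15 -0.01 -1;0 0 0 0 0.27 -0.01 -1;0 0 0 0 0.4 -0.01 -1;0 0 0 0 0.53 -0.01 -1;0 0 0 0 0.66 -0.01 -1;0 0 0 0 0.78 -0.01 -1;0 0 0 0 0.87 -0.01 -1;0 0 0 0 0.92 -0.01 -1;0 0 0 0 0.935 -0.01 -1;0 0 0 0 0.935 -0.01 -1;0 0 0 0 0.935 -0.01 -1"}}

```text
time: 8.9
eef_pos: [0.6457, 0.1898, 0.1383]
tcp_rot: [-0.024, 1.0, -0.001, -0.001]
contact_force: [-2.3, -5.8, 4.5]
opening: 0.1
finger_force: 43.0
```

Request:
{"name": "send_rows", "arguments": {"moves": "0 0 0 0 0 0 0.2;0 0 0 0 0 0 0.2;0 0 0 0 0 -0.3 0.2;0 0 0 0 0 -0.5 0.2;0 0 0 0 0 -0.5 0.2;0 0 0 0 0 -0.5 0.6"}}

```text
time: 9.65
eef_pos: [0.6453, 0.1914, 0.2369]
tcp_rot: [-0.024, 1.0, 0.0, -0.001]
contact_force: [-0.8, 0.1, -0.7]
opening: 0.787
finger_force: 0.0
```

Request:
{"name": "send_rows", "arguments": {"moves": "0 0 0.25 0.25 -1 0 1;0 0 0.25 0.25 -1 0 1;0 0 0.25 0.25 -1 0 1;0 0 0.25 0.25 -1 0 1;0 0 0.25 0.25 -1 0 1;0 0 0.25 0.25 -1 0 1;0 0 0.25 0.25 -1 0 1;0 0 0.25 0.25 -1 0 1;0 0 0.25 0.25 -1 0 1;0 0 0.25 0.25 -1 0 1"}}

```text
time: 10.9
eef_pos: [0.6045, -0.0107, 0.2356]
tcp_rot: [0.69, 0.724, -0.001, -0.002]
contact_force: [0.6, -0.5, -0.1]
opening: 1.0
finger_force: 0.0
```

Run:
```python
from h import *
plan([0.52,-0.30,0.25],2.75)
```

```text
cur [ 0.6045 -0.0107  0.2356] 2.8 t 10.9 F [ 0.6 -0.5 -0.1] op 1.0
turn [-0.0007 -0.0002  0.0001] shift [-1.424  -0.493  -0.0719]
```

Request:
{"name": "send_rows", "arguments": {"moves": "0 0 0 -0.9 -0.4 -0.07 1;0 0 0 -0.9 -0.4 -0.07 1;0 0 0 -0.9 -0.4 -0.07 1;0 0 0 -0.9 -0.4 -0.07 1;0 0 0 -0.9 -0.4 -0.07 1;0 0 0 -0.9 -0.4 -0.07 1"}}

```text
time: 11.65
eef_pos: [0.5346, -0.1932, 0.2514]
tcp_rot: [0.689, 0.725, 0.0, -0.001]
contact_force: [0.2, -0.5, -0.6]
opening: 1.003
finger_force: 0.0
```

Run:
```python
from h import *
plan([0.463,-0.335,0.25],2.75)
c=cam('wrist','w3.png')
for p in [(.5823,-.337,.066),(.463,-.335,.066),(.508,-.263,.048)]: print(proj(c,p))
```

```text
cur [ 0.5346 -0.1932  0.2514] 2.9 t 11.65 F [ 0.2 -0.5 -0.6] op 1.003
turn [-0.0001 -0.0002  0.0003] shift [-0.6901 -0.3931  0.0065]
[[327.43923127 322.92502513]]
[[216.34676857 316.06817209]]
[[261.55791879 249.28999847]]
```

View pics/w3.png

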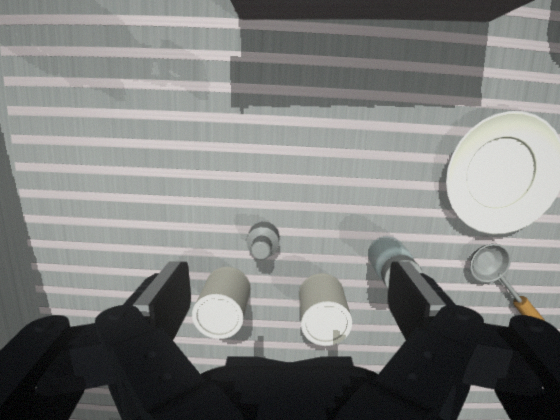

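Both cups, at (218,317) and (326,324), and the weight at (262,246) match the predictions. There are only two cups.

Request:
{"name": "send_rows", "arguments": {"moves": "0 0 0 -0.2 -0.1 0.05 1;0 0 0 -0.45 -0.25 0.1 1;0 0 0 -0.697 -0.385 0.3 1;0 0 0 -0.697 -0.385 0.5 1;0 0 0 -0.697 -0.385 0.75 1;0 0 0 -0.697 -0.385 0.95 1;0 0 0 -0.697 -0.385 1 1;0 0 0 -0.697 -0.385 1 1"}}

```text
time: 12.7
eef_pos: [0.4648, -0.337, 0.0523]
tcp_rot: [0.689, 0.724, 0.0, -0.0]
contact_force: [0.6, -0.1, 0.1]
opening: 1.002
finger_force: 0.0
```

Run:
```python
from h import *
plan([0.4645,-0.336,0.040],2.75)
```

```text
cur [ 0.4648 -0.337   0.0523] 2.8 t 12.7 F [ 0.6 -0.1  0.1] op 1.002
turn [-0.     -0.0001  0.0002] shift [ 0.0051 -0.0015  0.0613]
```

Plastic cup: use a light grip.

Request:
{"name": "send_rows", "arguments": {"moves": "0 0 0 0.005 0 0.06 1;0 0 0 0.005 0 0.06 0;0 0 0 0.005 0 0.06 -1;0 0 0 0.005 0 0.06 -1;0 0 0 0.005 0 0.06 -1;0 0 0 0.005 0 -0.2 -1;0 0 0 0.005 0 -0.45 -1;0 0 0 0.005 0 -0.75 -1;0 0 0 0.005 0 -0.9 -1;0 0 0 0.005 0 -0.9 -1", "newtons": 25}}

```text
time: 13.95
eef_pos: [0.4652, -0.3377, 0.2353]
tcp_rot: [0.69, 0.724, -0.0, 0.003]
contact_force: [-0.2, 0.3, -0.9]
opening: 0.647
finger_force: 27.2
```

Run:
```python
from h import *
p=box([-62,-140,54]); print(p,box([62,-140,54]))
plan([p[0],p[1],0.23],2.75)
```

```text
[0.53538883 0.05258639 0.054     ] [0.65924601 0.05853611 0.054     ]
cur [ 0.4652 -0.3377  0.2353] 2.8 t 13.95 F [-0.2  0.3 -0.9] op 0.647
turn [0.0007 0.0008 0.    ] shift [1.9325 0.4443 0.0187]
```

Request:
{"name": "send_rows", "arguments": {"moves": "0 0 0 0.2 0.05 0 -1;0 0 0 0.5 0.1 0 -1;0 0 0 0.8 0.2 0 -1;0 0 0 1 0.24 0 -1;0 0 0 1 0.24 0 -1"}}

```text
time: 14.58
eef_pos: [0.5013, -0.1315, 0.2289]
tcp_rot: [0.688, 0.725, -0.001, -0.003]
contact_force: [-0.0, -0.8, -1.2]
opening: 0.653
finger_force: 27.2
```

Request:
{"name": "send_rows", "arguments": {"moves": "0 0 0 0.3 0.05 0 -1;0 0 0 0.6 0.1 0 -1;0 0 0 0.85 0.2 0 -1;0 0 0 0.93 0.205 0 -1;0 0 0 0.93 0.205 0 -1"}}

```text
time: 15.2
eef_pos: [0.5338, 0.053, 0.2305]
tcp_rot: [0.69, 0.724, -0.001, -0.001]
contact_force: [-0.4, -0.7, -0.8]
opening: 0.651
finger_force: 27.2
```

Run:
```python
from h import *
plan([.5355,.0525,.055],2.75)
cam('scene','sc2.png')
```

```text
cur [0.5338 0.053  0.2305] 2.8 t 15.2 F [-0.4 -0.7 -0.8] op 0.651
turn [-0.0005  0.0001  0.0002] shift [-0.0025  0.0107  0.8774]
```

View pics/sc2.png

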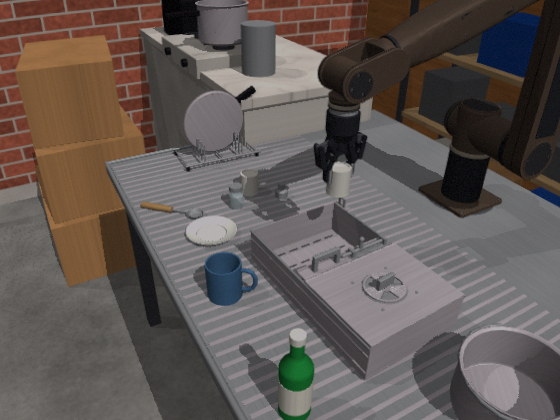

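The cover is open and the cup hangs at (340,180). I'm lowering it into the box.

Request:
{"name": "send_rows", "arguments": {"moves": "0 0 0 0 0.01 0.25 -1;0 0 0 0 0.01 0.5 -1;0 0 0 0 0.01 0.7 -1;0 0 0 0 0.01 0.82 -1;0 0 0 0 0.01 0.87 -1;0 0 0 0 0.01 0.885 -1;0 0 0 0 0.01 0.885 -1"}}

```text
time: 16.12
eef_pos: [0.5373, 0.0527, 0.0561]
tcp_rot: [0.69, 0.724, 0.001, 0.001]
contact_force: [-0.5, -0.3, -0.4]
opening: 0.645
finger_force: 27.2
```

Request:
{"name": "send_rows", "arguments": {"moves": "0 0 0 0 0 0.01 -1;0 0 0 0 0 0.02 -1;0 0 0 0 0 0.02 -1"}}

```text
time: 16.5
eef_pos: [0.5373, 0.0533, 0.053]
tcp_rot: [0.69, 0.724, 0.0, 0.001]
contact_force: [-2.2, 0.5, 6.1]
opening: 0.65
finger_force: 27.7
```

Contact with the floor. I'm releasing, rising, and heading for cup 1.

Request:
{"name": "send_rows", "arguments": {"moves": "0 0 0 0 0 -0.005 0.0;0 0 0 0 0 -0.005 0.55;0 0 0 0 0 -0.005 0.55;0 0 0 0 0 -0.005 0.55;0 0 0 0 0 -0.25 0.55;0 0 0 0 0 -0.5 0.55;0 0 0 0 0 -0.8 0.55;0 0 0 0 0 -0.9 1;0 0 0 0 0 -0.9 1"}}

```text
time: 17.62
eef_pos: [0.5376, 0.0534, 0.2335]
tcp_rot: [0.69, 0.724, 0.002, 0.002]
contact_force: [0.2, 0.1, -0.3]
opening: 0.998
finger_force: 0.0
```

Request:
{"name": "send_rows", "arguments": {"moves": "0 0 0 -0.3 0.04 0 1;0 0 0 -0.6 0.08 0 1;0 0 0 -0.9 0.1 0 1;0 0 0 -0.9 0.1 0 1;0 0 0 -0.9 0.1 0 1"}}

```text
time: 18.25
eef_pos: [0.5641, -0.125, 0.2289]
tcp_rot: [0.69, 0.724, -0.0, -0.002]
contact_force: [0.1, -0.3, -0.6]
opening: 1.0
finger_force: 0.0
```

Run:
```python
from h import *
plan([0.5815,-0.338,0.1],2.75)
c=cam('wrist','w4.png'); s=cam('side','s4.png')
for p in [(.5823,-.337,.066),(.508,-.263,.048),box([-62,-140,78])]: print(proj(c,p),proj(s,p))
a=cv2.imread('pics/w4.png')[0:420]; b=cv2.imread('pics/s4.png')[160:400,200:440]
b=cv2.resize(b,(420,420),interpolation=cv2.INTER_CUBIC)
cv2.imwrite('pics/m4.png',cv2.resize(np.hstack([a,b]),None,fx=.8,fy=.8))
```

```text
cur [ 0.5641 -0.125   0.2289] 2.7 t 18.25 F [ 0.1 -0.3 -0.6] op 1.0
turn [-0.0005 -0.0003 -0.0001] shift [-1.0692  0.0384  0.6419]
[[297.63182823 388.91253066]] [[385.42616731 302.93714254]]
[[230.84003179 316.40412869]] [[328.27503074 310.95815514]]
[[263.81313904 -38.09980041]] [[226.79503251 217.31196473]]
```

View pics/m4.png

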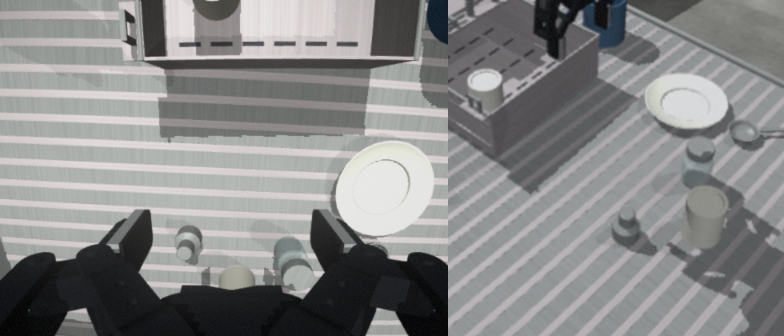

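The cup stands in the box (side inset, 485,90). Cup 1 and the weight are unmoved: in the full side picture they are at (385,301) and (328,312).

Request:
{"name": "send_rows", "arguments": {"moves": "0 0 0 -0.3 0.02 0 1;0 0 0 -0.6 0.03 0.0 1;0 0 0 -0.9 0.04 0.1 1;0 0 0 -1 0.04 0.3 1;0 0 0 -1 0.04 0.45 1;0 0 0 -1 0.04 0.45 1"}}

```text
time: 19.1
eef_pos: [0.5812, -0.3222, 0.1372]
tcp_rot: [0.689, 0.724, -0.0, -0.004]
contact_force: [-0.8, 1.2, -0.6]
opening: 0.996
finger_force: 0.0
```

Run:
```python
from h import *
plan([0.582,-0.337,0.040],2.75)
```

```text
cur [ 0.5812 -0.3222  0.1372] 2.8 t 19.1 F [-0.8  1.2 -0.6] op 0.996
turn [-0.0009 -0.0008  0.0002] shift [-0.0765  0.0032  0.4854]
```

Request:
{"name": "send_rows", "arguments": {"moves": "0 0 0 -0.075 0.003 0.1 1;0 0 0 -0.075 0.003 0.35 1;0 0 0 -0.075 0.003 0.485 1;0 0 0 -0.075 0.003 0.485 1;0 0 0 -0.075 0.003 0.485 0;0 0 0 -0.075 0.003 0.485 -1;0 0 0 -0.075 0.003 0.485 -1;0 0 0 -0.075 0.003 0.485 -1;0 0 0 -0.075 0.003 0.2 -1;0 0 0 -0.075 0.003 -0.1 -1;0 0 0 -0.075 0.003 -0.45 -1;0 0 0 -0.075 0.003 -0.45 -1", "newtons": 25}}

```text
time: 20.6
eef_pos: [0.5865, -0.3418, 0.2399]
tcp_rot: [0.69, 0.724, 0.001, 0.007]
contact_force: [-0.2, -0.1, -0.3]
opening: 0.646
finger_force: 27.0
```

Run:
```python
from h import *
p=box([62,-140,54]); plan([p[0],p[1],0.23],2.75)
```

```text
cur [ 0.5865 -0.3418  0.2399] 2.8 t 20.6 F [-0.2 -0.1 -0.3] op 0.646
turn [0.0017 0.0015 0.    ] shift [1.9822 0.459  0.0357]
```

Request:
{"name": "send_rows", "arguments": {"moves": "0 0 0 0.2 0.05 0 -1;0 0 0 0.5 0.1 0 -1;0 0 0 0.8 0.2 0 -1;0 0 0 1 0.24 0 -1;0 0 0 1 0.24 0 -1"}}

```text
time: 21.22
eef_pos: [0.6221, -0.1345, 0.2299]
tcp_rot: [0.688, 0.725, -0.0, -0.001]
contact_force: [-0.3, -0.1, -0.9]
opening: 0.649
finger_force: 27.1
```

Request:
{"name": "send_rows", "arguments": {"moves": "0 0 0 0.3 0.05 0 -1;0 0 0 0.6 0.1 0 -1;0 0 0 0.85 0.2 0 -1;0 0 0 0.96 0.22 0 -1;0 0 0 0.96 0.22 0 -1;0 0 0 0.96 0.22 0 -1"}}

```text
time: 21.98
eef_pos: [0.6568, 0.0543, 0.2307]
tcp_rot: [0.69, 0.723, -0.001, -0.0]
contact_force: [-0.3, 0.3, -0.1]
opening: 0.647
finger_force: 27.1
```

Run:
```python
from h import *
p=box([62,-140,55]); plan(p,2.75)
```

```text
cur [0.6568 0.0543 0.2307] 2.7 t 21.975 F [-0.3  0.3 -0.1] op 0.647
turn [-0.0001  0.0001 -0.0002] shift [0.021  0.0137 0.8784]
```

Request:
{"name": "send_rows", "arguments": {"moves": "0 0 0 0.02 0.014 0.25 -1;0 0 0 0.02 0.014 0.5 -1;0 0 0 0.02 0.014 0.7 -1;0 0 0 0.02 0.014 0.82 -1;0 0 0 0.02 0.014 0.87 -1;0 0 0 0.02 0.014 0.885 -1;0 0 0 0.02 0.014 0.9 -1;0 0 0 0.02 0.014 0.9 -1"}}

```text
time: 22.98
eef_pos: [0.6581, 0.0581, 0.0591]
tcp_rot: [0.69, 0.724, -0.004, -0.003]
contact_force: [-22.3, -0.9, 33.1]
opening: 0.647
finger_force: 30.7
```

Unexpected force. I'm backing off to look.

Request:
{"name": "send_rows", "arguments": {"moves": "0 0 0 0 0 -0.1 -1;0 0 0 0 0 -0.25 -1;0 0 0 0 0 -0.4 -1;0 0 0 0 0 -0.4 -1"}}

```text
time: 23.48
eef_pos: [0.6622, 0.0589, 0.1352]
tcp_rot: [0.69, 0.723, 0.003, 0.003]
contact_force: [1.0, -0.0, 0.4]
opening: 0.645
finger_force: 27.5
```

Run:
```python
from h import *
plan(box([62,-140,55]),2.75)
cam('scene','sc5.png'); cam('side','s5.png')
a=cv2.imread('pics/sc5.png')[140:290,230:400]; b=cv2.imread('pics/s5.png')[120:270,170:340]
cv2.imwrite('pics/m5.png',cv2.resize(np.hstack([a,b]),None,fx=2.35,fy=2.35,interpolation=cv2.INTER_CUBIC))
```

```text
cur [0.6622 0.0589 0.1352] 2.7 t 23.475 F [ 1.  -0.   0.4] op 0.645
turn [ 0.0013  0.0002 -0.0002] shift [-0.0006 -0.0182  0.4007]
```

View pics/m5.png

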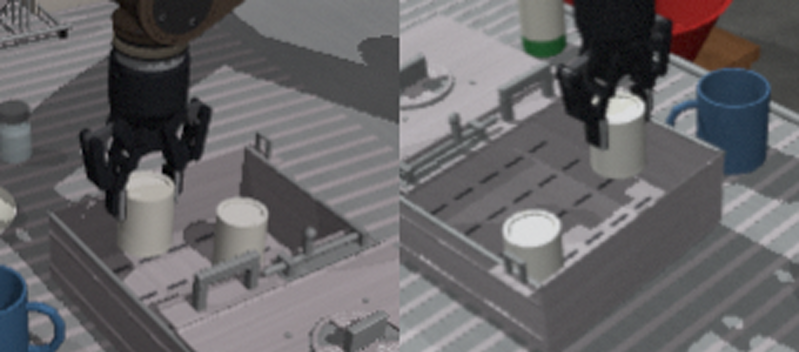

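The cup hangs straight (145,215 in the scene crop). The push was probably the finger linkage against the far wall, so I'll turn the gripper 90° to close along the box's y.

Request:
{"name": "send_rows", "arguments": {"moves": "0 0 0 0 0 -0.2 -1;0 0 0 0 0 -0.3 -1;0 0 -0.25 0 -0.02 -0.3 -1;0 0 -0.25 0 -0.02 -0.3 -1;0 0 -0.25 0 -0.02 -0.3 -1;0 0 -0.25 0 -0.02 -0.3 -1;0 0 -0.25 0 -0.02 -0.3 -1;0 0 -0.25 0 -0.02 -0.3 -1;0 0 -0.25 0 -0.02 -0.3 -1;0 0 -0.25 0 -0.02 -0.3 -1;0 0 -0.25 0 -0.02 -0.3 -1;0 0 -0.25 0 -0.02 -0.3 -1"}}

```text
time: 25.08
eef_pos: [0.6552, 0.0599, 0.1898]
tcp_rot: [-0.024, 1.0, 0.0, -0.001]
contact_force: [-0.2, 0.0, 0.1]
opening: 0.647
finger_force: 27.5
```

Run:
```python
from h import *
plan(box([62,-135,55]),92.75)
```

```text
cur [0.6552 0.0599 0.1898] 92.7 t 25.075 F [-0.2  0.   0.1] op 0.647
turn [ 0.     -0.0003 -0.0001] shift [-0.0209  0.017   0.6742]
```

Request:
{"name": "send_rows", "arguments": {"moves": "0 0 0 -0.02 0.017 0.25 -1;0 0 0 -0.02 0.017 0.45 -1;0 0 0 -0.02 0.017 0.6 -1;0 0 0 -0.02 0.017 0.66 -1;0 0 0 -0.02 0.017 0.66 -1;0 0 0 -0.02 0.017 0.66 -1"}}

```text
time: 25.82
eef_pos: [0.66, 0.0636, 0.0596]
tcp_rot: [-0.024, 1.0, -0.0, 0.001]
contact_force: [-0.7, 0.4, -0.2]
opening: 0.646
finger_force: 27.5
```

Request:
{"name": "send_rows", "arguments": {"moves": "0 0 0 0 0 0.015 -1;0 0 0 0 0 0.02 -1;0 0 0 0 0 0.02 -1"}}

```text
time: 26.2
eef_pos: [0.6603, 0.0635, 0.059]
tcp_rot: [-0.024, 1.0, -0.0, 0.0]
contact_force: [-6.8, -0.3, 14.0]
opening: 0.649
finger_force: 28.8
```

Request:
{"name": "send_rows", "arguments": {"moves": "0 0 0 0 0 -0.005 -0.2;0 0 0 0 0 -0.005 0.55;0 0 0 0 0 -0.005 0.55;0 0 0 0 0 -0.005 0.55;0 0 0 0 0 -0.25 0.55;0 0 0 0 0 -0.5 0.55;0 0 0 0 0 -0.8 0.55;0 0 0 0 0 -0.8 1;0 0 0 0 0 -0.8 1"}}

```text
time: 27.32
eef_pos: [0.6592, 0.0637, 0.2146]
tcp_rot: [-0.024, 1.0, -0.0, -0.0]
contact_force: [0.5, 0.4, -1.0]
opening: 0.999
finger_force: 0.0
```

Request:
{"name": "send_rows", "arguments": {"moves": "0 0 0 0.2 -0.3 0 1;0 0 0 0.4 -0.6 0 1;0 0 0 0.6 -0.9 0 1;0 0 0 0.6 -1 0 1;0 0 0 0.6 -1 0 1;0 0 0 0.6 -1 0 1"}}

```text
time: 28.08
eef_pos: [0.5485, -0.1413, 0.2131]
tcp_rot: [-0.024, 1.0, 0.001, -0.002]
contact_force: [0.3, 0.7, 0.1]
opening: 1.0
finger_force: 0.0
```

Run:
```python
from h import *
plan([0.508,-0.263,0.12],92.75)
cam('scene','sc6.png'); cam('side','s6.png')
a=cv2.imread('pics/sc6.png')[140:290,230:400]; b=cv2.imread('pics/s6.png')[150:360,180:400]
b=cv2.resize(b,None,fx=1.9,fy=1.9,interpolation=cv2.INTER_CUBIC);a=cv2.resize(a,None,fx=2.2,fy=b.shape[0]/a.shape[0],interpolation=cv2.INTER_CUBIC)
cv2.imwrite('pics/m6.png',np.hstack([a,b]))
```

```text
cur [ 0.5485 -0.1413  0.2131] 92.7 t 28.075 F [0.3 0.7 0.1] op 1.0
turn [ 0.0003 -0.0005 -0.0001] shift [ 0.2299 -0.5989  0.4649]
```

View pics/m6.png

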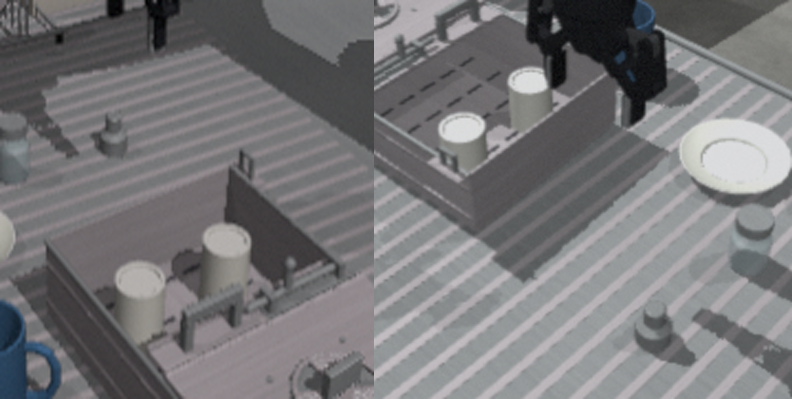

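Both cups stand upright in the box. The weight hasn't moved (side picture 328,312). I'll grip its neck.

Request:
{"name": "send_rows", "arguments": {"moves": "0 0 0 0.1 -0.2 0.1 0.6;0 0 0 0.23 -0.45 0.2 0.2;0 0 0 0.23 -0.6 0.4 0.2;0 0 0 0.23 -0.6 0.55 0.2;0 0 0 0.23 -0.6 0.55 0.2;0 0 0 0.23 -0.6 0.55 0.2"}}

```text
time: 28.92
eef_pos: [0.5101, -0.2634, 0.1061]
tcp_rot: [-0.025, 1.0, -0.0, 0.001]
contact_force: [0.4, 0.8, 0.1]
opening: 0.601
finger_force: 0.0
```

Run:
```python
from h import *
plan([0.508,-0.263,0.043],92.75)
c=cam('wrist','w7.png'); print(proj(c,[.508,-.263,.048]))
```

```text
cur [ 0.5101 -0.2634  0.1061] 92.8 t 28.925 F [0.4 0.8 0.1] op 0.601
turn [-0.0001  0.0002  0.0003] shift [0.0109 0.0028 0.3156]
[[293.09303426 235.03762675]]
```

View pics/w7.png

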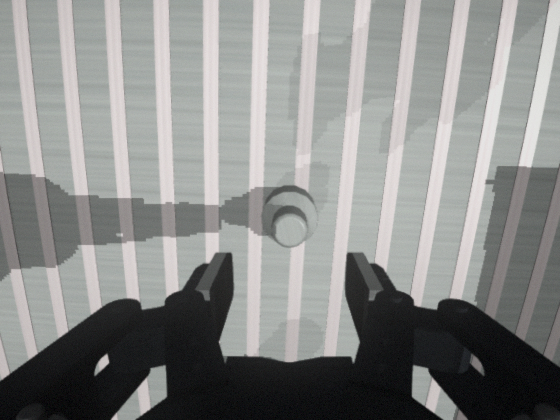

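The weight's top is at (290,229), which is about 3 mm nearer the robot than predicted.

Request:
{"name": "send_rows", "arguments": {"moves": "0 0 0 0.028 -0.005 0.1 0;0 0 0 0.028 -0.005 0.25 0;0 0 0 0.028 -0.005 0.315 0;0 0 0 0.028 -0.005 0.315 0;0 0 0 0.028 -0.005 0.315 -1;0 0 0 0.028 -0.005 0.315 -1;0 0 0 0.028 -0.005 0.315 -1;0 0 0 0.028 -0.005 0.315 -1", "newtons": 50}}

```text
time: 29.98
eef_pos: [0.5046, -0.2658, 0.0437]
tcp_rot: [-0.024, 1.0, -0.001, 0.001]
contact_force: [-0.1, 1.3, 6.1]
opening: 0.234
finger_force: 48.9
```

Request:
{"name": "send_rows", "arguments": {"moves": "0 0 0 0 0 -0.1 -1;0 0 0 0 0 -0.3 -1;0 0 0 0 0 -0.6 -1;0 0 0 0 0 -0.9 -1;0 0 0 -0.2 0.3 -0.9 -1;0 0 0 -0.3 0.6 -0.9 -1;0 0 0 -0.4 0.8 -0.9 -1;0 0 0 -0.5 1 -0.9 -1;0 0 0 -0.5 1 -0.9 -1;0 0 0 -0.5 1 -0.9 -1"}}

```text
time: 31.22
eef_pos: [0.5934, -0.0609, 0.2223]
tcp_rot: [-0.024, 1.0, -0.0, -0.0]
contact_force: [0.2, -0.6, -1.1]
opening: 0.236
finger_force: 49.1
```

Run:
```python
from h import *
plan([0.5987,0.058,0.058],92.75)
```

```text
cur [ 0.5934 -0.0609  0.2223] 92.8 t 31.225 F [ 0.2 -0.6 -1.1] op 0.236
turn [-0.0001 -0.0001  0.0001] shift [-0.0555  0.5931  0.8212]
```

Request:
{"name": "send_rows", "arguments": {"moves": "0 0 0 -0.055 0.3 0 -1;0 0 0 -0.055 0.593 0 -1;0 0 0 -0.055 0.593 0 -1;0 0 0 -0.055 0.593 0.2 -1;0 0 0 -0.055 0.593 0.4 -1;0 0 0 -0.055 0.593 0.6 -1;0 0 0 -0.055 0.593 0.75 -1;0 0 0 -0.055 0.593 0.8 -1;0 0 0 -0.055 0.593 0.8 -1;0 0 0 -0.055 0.593 0.8 -1"}}

```text
time: 32.48
eef_pos: [0.6005, 0.0577, 0.064]
tcp_rot: [-0.024, 1.0, -0.0, 0.002]
contact_force: [-0.1, 0.0, -0.9]
opening: 0.235
finger_force: 49.3
```

Request:
{"name": "send_rows", "arguments": {"moves": "0 0 0 0 0 0.02 -1;0 0 0 0 0 0.03 -1;0 0 0 0 0 0.03 -1;0 0 0 0 0 0.03 -1"}}

```text
time: 32.98
eef_pos: [0.5991, 0.0584, 0.0562]
tcp_rot: [-0.024, 1.0, -0.0, 0.0]
contact_force: [0.2, -1.0, -1.3]
opening: 0.241
finger_force: 49.3
```

Request:
{"name": "send_rows", "arguments": {"moves": "0 0 0 0 0 0.005 -1;0 0 0 0 0 0.01 -1;0 0 0 0 0 0.01 -1"}}

```text
time: 33.35
eef_pos: [0.5997, 0.0585, 0.0557]
tcp_rot: [-0.024, 1.0, 0.0, 0.0]
contact_force: [-3.2, 0.8, 7.0]
opening: 0.235
finger_force: 49.9
```

The weight is on the floor. Release gently, rise, and look.

Request:
{"name": "send_rows", "arguments": {"moves": "0 0 0 0 0 -0.005 -0.4;0 0 0 0 0 -0.005 0;0 0 0 0 0 -0.005 0;0 0 0 0 0 -0.25 0;0 0 0 0 0 -0.5 0;0 0 0 0 0 -0.8 0;0 0 0 0 0 -0.8 0", "newtons": 40}}

```text
time: 34.22
eef_pos: [0.6027, 0.0581, 0.2214]
tcp_rot: [-0.024, 1.0, -0.001, 0.007]
contact_force: [-0.4, -1.0, 0.4]
opening: 0.498
finger_force: 0.0
```

Run:
```python
from h import *
h=box([58,-10,136]); print(h); plan([.6465,.190,.2],92.75)
cam('wrist','w8.png'); cam('side','s8.png')
a=cv2.imread('pics/w8.png'); b=cv2.imread('pics/s8.png')[130:270,170:310]
b=cv2.resize(b,(420,420),interpolation=cv2.INTER_CUBIC)
cv2.imwrite('pics/m8.png',cv2.resize(np.hstack([a,b]),None,fx=.8,fy=.8))
```

```text
[0.64901301 0.18819445 0.136     ]
cur [0.6027 0.0581 0.2214] 92.8 t 34.225 F [-0.4 -1.   0.4] op 0.498
turn [-0.0003  0.0021  0.    ] shift [-0.2493  0.6484  0.1091]
```

View pics/m8.png

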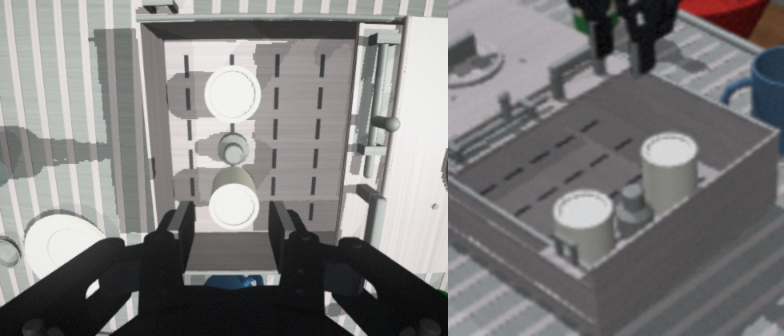

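Both cups (232,95 and 232,205) and the weight (233,150) stand in the box. Next I shut the cover.

Request:
{"name": "send_rows", "arguments": {"moves": "0 0 0 -0.1 0.3 0 0;0 0 0 -0.25 0.645 0 0;0 0 0 -0.25 0.645 0 0;0 0 0 -0.25 0.645 0.1 0;0 0 0 -0.25 0.645 0.1 0;0 0 0 -0.25 0.645 0.1 0"}}

```text
time: 35.08
eef_pos: [0.6423, 0.188, 0.193]
tcp_rot: [-0.023, 1.0, -0.0, -0.001]
contact_force: [0.4, -0.1, -0.3]
opening: 0.502
finger_force: 0.0
```

Run:
```python
from h import *
plan([.6465,.190,.136],92.75)
```

```text
cur [0.6423 0.188  0.193 ] 92.6 t 35.075 F [ 0.4 -0.1 -0.3] op 0.502
turn [-0.0001 -0.0003 -0.0003] shift [-0.0221  0.0089  0.2849]
```

Request:
{"name": "send_rows", "arguments": {"moves": "0 0 0 -0.02 0.009 0.15 0;0 0 0 -0.02 0.009 0.285 0;0 0 0 -0.02 0.009 0.285 0;0 0 0 -0.02 0.009 0.285 -1;0 0 0 -0.02 0.009 0.285 -1;0 0 0 -0.02 0.009 0.285 -1;0 0 0 -0.02 0.009 0.285 -1"}}

```text
time: 35.95
eef_pos: [0.648, 0.19, 0.1396]
tcp_rot: [-0.024, 1.0, -0.002, 0.002]
contact_force: [-0.3, -5.4, 2.9]
opening: 0.106
finger_force: 42.4
```

Request:
{"name": "send_rows", "arguments": {"moves": "0 0 0 0 -0.05 -0.005 -1;0 0 0 0 -0.15 -0.005 -1;0 0 0 0 -0.27 -0.005 -1;0 0 0 0 -0.4 -0.005 -1;0 0 0 0 -0.53 -0.005 -1;0 0 0 0 -0.66 -0.005 -1;0 0 0 0 -0.78 -0.005 -1;0 0 0 0 -0.87 -0.005 -1;0 0 0 0 -0.92 -0.005 -1;0 0 0 0 -0.935 -0.005 -1;0 0 0 0 -0.935 -0.005 -1;0 0 0 0 -0.935 -0.005 -1"}}

```text
time: 37.45
eef_pos: [0.6584, 0.0051, 0.1396]
tcp_rot: [-0.024, 1.0, 0.001, 0.004]
contact_force: [7.8, 2.9, -0.8]
opening: 0.101
finger_force: 41.8
```

Request:
{"name": "send_rows", "arguments": {"moves": "0 0 0 -0.01 -0.015 0 -1;0 0 0 -0.01 -0.02 0 -1;0 0 0 -0.01 -0.02 0 -1"}}

```text
time: 37.83
eef_pos: [0.6585, 0.005, 0.1396]
tcp_rot: [-0.024, 1.0, 0.004, 0.001]
contact_force: [1.7, 12.4, 2.3]
opening: 0.098
finger_force: 42.4
```

Fully shut: it's against the stop at 12 N. Release, then go to the stud, which should be near (0.563, -0.0015), closing along the box's x.

Request:
{"name": "send_rows", "arguments": {"moves": "0 0 0 0 0.02 0 -0.4;0 0 0 0 0.02 0 0.2;0 0 0 0 0.02 0 0.2;0 0 0 0 0.02 -0.3 0.2;0 0 0 0 0.02 -0.4 0.2;0 0 0 0 0.02 -0.4 0.2"}}

```text
time: 38.58
eef_pos: [0.6589, 0.0042, 0.2207]
tcp_rot: [-0.024, 1.0, -0.001, 0.002]
contact_force: [0.5, 0.8, -0.6]
opening: 0.597
finger_force: 0.0
```

Request:
{"name": "send_rows", "arguments": {"moves": "0 0 0.25 0.47 -0.02 0 0.2;0 0 0.25 0.47 -0.02 0 0.2;0 0 0.25 0.47 -0.02 0 0.2;0 0 0.25 0.47 -0.02 0 0.2;0 0 0.25 0.47 -0.02 0 0.2;0 0 0.25 0.47 -0.02 0 0.2;0 0 0.25 0.47 -0.02 0 0.2;0 0 0.25 0.47 -0.02 0 0.2;0 0 0.25 0.47 -0.02 0 0.2;0 0 0.25 0.47 -0.02 0 0.2"}}

```text
time: 39.83
eef_pos: [0.5629, -0.0036, 0.2157]
tcp_rot: [0.69, 0.724, -0.001, -0.002]
contact_force: [-0.2, 0.1, 0.1]
opening: 0.603
finger_force: 0.0
```

Run:
```python
from h import *
plan([.564,-.0015,.136],2.75)
c=cam('wrist','w9.png'); print(proj(c,[.564,-.0015,.137]),proj(c,[.657,.0045,.141]))
```

```text
cur [ 0.5629 -0.0036  0.2157] 2.8 t 39.825 F [-0.2  0.1  0.1] op 0.603
turn [-0.0006 -0.0001  0.0001] shift [0.01   0.0077 0.3986]
[[292.90220896 219.98008253]] [[439.25255192 219.88660584]]
```

View pics/w9.png

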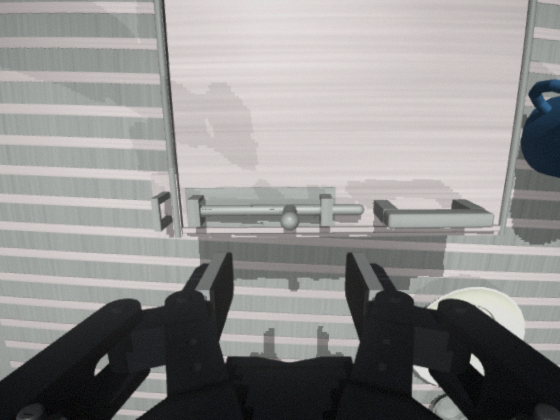

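The stud is at (290,220), still drawn. The cover is shut, with the staple at (160,210).

Request:
{"name": "send_rows", "arguments": {"moves": "0 0 0 0.01 0.002 0.2 -0.3;0 0 0 0.01 0.002 0.365 -0.3;0 0 0 0.01 0.002 0.365 -0.3;0 0 0 0.01 0.002 0.365 -1;0 0 0 0.01 0.002 0.365 -1;0 0 0 0.01 0.002 0.365 -1;0 0 0 0.01 0.002 0.365 -1", "newtons": 30}}

```text
time: 40.75
eef_pos: [0.563, -0.0018, 0.146]
tcp_rot: [0.69, 0.724, -0.002, -0.001]
contact_force: [-4.7, -0.6, -0.0]
opening: 0.084
finger_force: 29.2
```

Request:
{"name": "send_rows", "arguments": {"moves": "0 0 0 0 -0.02 0 -1;0 0 0 0 -0.06 0 -1;0 0 0 0 -0.1 0 -1;0 0 0 0 -0.13 0 -1;0 0 0 0 -0.14 0 -1;0 0 0 0 -0.14 0 -1"}}

```text
time: 41.5
eef_pos: [0.5367, -0.0032, 0.146]
tcp_rot: [0.69, 0.724, 0.0, 0.001]
contact_force: [1.0, -1.5, 1.1]
opening: 0.083
finger_force: 29.8
```

Request:
{"name": "send_rows", "arguments": {"moves": "0 0 0 0 -0.015 0 -1;0 0 0 0 -0.02 0 -1;0 0 0 0 -0.02 0 -1"}}

```text
time: 41.88
eef_pos: [0.5362, -0.0033, 0.1461]
tcp_rot: [0.69, 0.724, 0.004, 0.004]
contact_force: [11.8, 0.2, -6.5]
opening: 0.08
finger_force: 29.3
```

The bolt is at its home stop (11.8 N). Release and go to the vent.

Request:
{"name": "send_rows", "arguments": {"moves": "0 0 0 0 0.022 0 -0.5;0 0 0 0 0.022 0 0;0 0 0 0 0.022 0 0;0 0 0 0 0.022 -0.25 0;0 0 0 0 0.022 -0.45 0;0 0 0 0 0.022 -0.45 0"}}

```text
time: 42.62
eef_pos: [0.5387, -0.0033, 0.2396]
tcp_rot: [0.69, 0.724, 0.002, 0.003]
contact_force: [-0.6, 0.1, 0.2]
opening: 0.501
finger_force: 0.0
```

Run:
```python
from h import *
print(box([0,115,0])); plan([.584,.309,.22],92.75)
```

```text
[0.58508212 0.31026755 0.        ]
cur [ 0.5387 -0.0033  0.2396] 2.8 t 42.625 F [-0.6  0.1  0.2] op 0.501
turn [ 0.0007  0.0012 -0.25  ] shift [1.5488 0.3009 0.0972]
```

Request:
{"name": "send_rows", "arguments": {"moves": "0 0 0 0.3 0.1 0 0;0 0 0 0.6 0.2 0 0;0 0 0 0.9 0.3 0 0;0 0 0 0.9 0.3 0 0;0 0 0 0.9 0.3 0 0"}}

```text
time: 43.25
eef_pos: [0.5871, 0.1797, 0.2334]
tcp_rot: [0.69, 0.724, -0.001, -0.001]
contact_force: [0.3, -0.1, -0.4]
opening: 0.501
finger_force: 0.0
```

Request:
{"name": "send_rows", "arguments": {"moves": "0 0 -0.25 0.65 0 0.1 0;0 0 -0.25 0.65 0 0.1 0;0 0 -0.25 0.65 0 0.1 0;0 0 -0.25 0.65 0 0.1 0;0 0 -0.25 0.65 0 0.1 0;0 0 -0.25 0.65 0 0.1 0;0 0 -0.25 0.65 0 0.1 0;0 0 -0.25 0.65 0 0.1 0;0 0 -0.25 0.65 0 0.1 0;0 0 -0.25 0.65 0 0.1 0;0 0 -0.25 0.65 0 0.1 0"}}

```text
time: 44.62
eef_pos: [0.5818, 0.3084, 0.2149]
tcp_rot: [-0.023, 1.0, -0.0, -0.0]
contact_force: [0.1, -0.9, -0.5]
opening: 0.502
finger_force: 0.0
```

Run:
```python
from h import *
plan([.584,.309,.13],92.75)
print(ctrl.get_state()['qpos'])
c=cam('wrist','w10.png'); print(proj(c,[.584,.309,.136]))
```

```text
cur [0.5818 0.3084 0.2149] 92.6 t 44.625 F [ 0.1 -0.9 -0.5] op 0.502
turn [-0.     -0.0001 -0.0004] shift [-0.0111  0.0024  0.4244]
[ 3.33673558e-01  2.75504690e-01  1.64671884e+00 -1.29837321e-04
  1.22000999e+00 -1.28265247e+00]
[[292.51257928 230.67364178]]
```

View pics/w10.png

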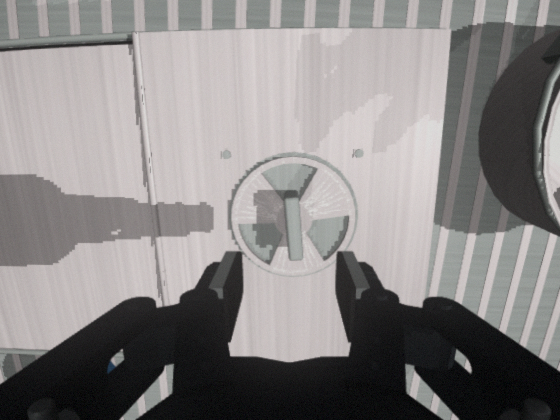

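The ridge is centred at (293,227), along the box's x, and the blades are over the holes.

Request:
{"name": "send_rows", "arguments": {"moves": "0 0 0 -0.011 0.002 0.2 -0.3;0 0 0 -0.011 0.002 0.415 -0.3;0 0 0 -0.011 0.002 0.415 -0.3;0 0 0 -0.011 0.002 0.415 -1;0 0 0 -0.011 0.002 0.415 -1;0 0 0 -0.011 0.002 0.415 -1;0 0 0 -0.011 0.002 0.415 -1", "newtons": 50}}

```text
time: 45.55
eef_pos: [0.5848, 0.3114, 0.134]
tcp_rot: [-0.024, 1.0, 0.001, 0.002]
contact_force: [0.3, 5.5, -0.1]
opening: 0.101
finger_force: 52.2
```

Request:
{"name": "send_rows", "arguments": {"moves": "0 0 0.025 0 0 0 -1;0 0 0.05 0 0 0 -1;0 0 0.075 0 0 0 -1;0 0 0.1 0 0 0 -1;0 0 0.125 0 0 0 -1;0 0 0.15 0 0 0 -1;0 0 0.1667 0 0 0 -1;0 0 0.1667 0 0 0 -1;0 0 0.1667 0 0 0 -1"}}

```text
time: 46.68
eef_pos: [0.5848, 0.3116, 0.134]
tcp_rot: [0.479, 0.878, 0.002, 0.001]
contact_force: [0.8, 5.6, -0.9]
opening: 0.102
finger_force: 52.2
```

Run:
```python
from h import *
plan([.584,.309,.13],32.75)
```

```text
cur [0.5848 0.3116 0.134 ] 32.7 t 46.675 F [ 0.8  5.6 -0.9] op 0.102
turn [ 0.0007 -0.0002 -0.0001] shift [-0.0086 -0.0106  0.0199]
```

Release, rise, and check by camera.

Request:
{"name": "send_rows", "arguments": {"moves": "0 0 0 0 0 0 -0.6;0 0 0 0 0 0 -0.2;0 0 0 0 0 0 -0.2;0 0 0 0 0 -0.25 -0.2;0 0 0 0 0 -0.5 -0.2;0 0 0 0 0 -0.8 -0.2;0 0 0 0 0 -0.8 -0.2;0 0 0 0 0 -0.8 -0.2"}}

```text
time: 47.68
eef_pos: [0.5839, 0.3098, 0.292]
tcp_rot: [0.479, 0.878, -0.0, 0.0]
contact_force: [-0.6, 0.1, -0.0]
opening: 0.399
finger_force: 0.0
```

Run:
```python
from h import *
c=cam('wrist','w11.png'); cam('side','s11.png')
print(proj(c,[[.585,.311,.110]]))
b=cv2.imread('pics/s11.png')[140:300,110:350]
a=cv2.resize(cv2.imread('pics/w11.png')[100:380,140:420],(400,400),interpolation=cv2.INTER_CUBIC)
b=cv2.resize(b,(400,267),interpolation=cv2.INTER_CUBIC); b=cv2.copyMakeBorder(b,0,133,0,0,cv2.BORDER_CONSTANT)
cv2.imwrite('pics/m11.png',np.hstack([a,b]))
```

```text
[[292.67299239 190.36417373]]
```

View pics/m11.png

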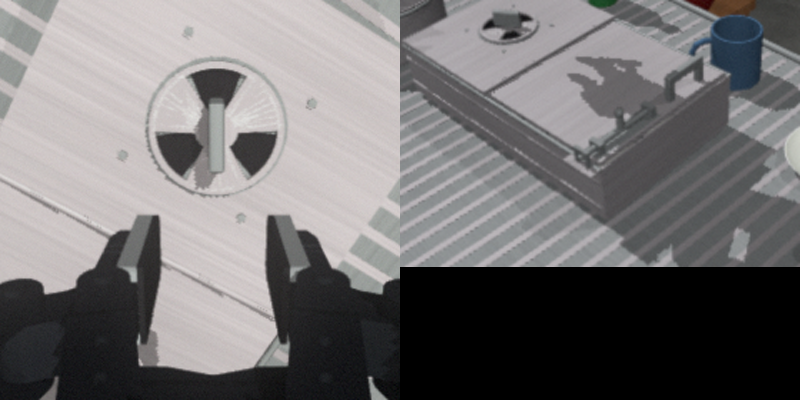

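The vent openings show the holes as dark sectors about 50° wide and well centred. The cover is shut and the bolt rod passes through the staple, so I'm handing in.

```bash
python3 -c "
from plant import ctrl
print(ctrl.sign_off())"
```

```text
the job is handed in; nothing more can be done
None
```

I handed the job in at about 48 s. Only two cups were present; both and the steam weight were standing in the box before I shut the cover, shot the bolt and opened the vent, and I left the jar and saucer alone.

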